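# Nest the third brass specimen in its tray

## Robot

A 7-joint arm with a two-finger parallel gripper is mounted at the origin on a cart in front of the work surface, level with it; the furniture and walls round the work are solid. World frame = base frame: x ahead of the robot, y to its left, z up, the work surface at z = 0. Lengths are in m, angles in rad, forces in N, time in s.
With the tool pointing down it reaches from about 0.4 to 0.85 m from the base axis. Payload 10.4 kg.
Tool frame: the origin (TCP) lies midway between the tips of the shut fingers; the grasp point (between the pads) lies 19 mm behind it; x points along the fingers, z is the direction in which the jaws open and shut, and the axes are right-handed (so a half turn about x gives the same grasp; the last joint's range is limited). The gripper opens to 87 mm and grips with 3 to 60 N. Pads are 19 mm wide; open, the fingers measure 117 mm over their backs; the gripper's body (75 mm by 190 mm) begins 51 mm behind the grasp point.
Start: joints at [1.122, 0.332, -0.065, 1.46, 0.022, 1.35, -0.088], TCP at [0.258, -0.569, 0.223] pointing down, gripper open.
Joint ranges: [-2.6, 2.6], [-0.5, 2.12], [-1.47, 1.34], [0.16, 2.42], [-1.27, 4.41], [0.06, 2.06], [-2.6, 2.6]. Speed limits (rad/s): [2.22, 2.22, 2.79, 2.79, 3.14, 3.14, 3.14].

## Interface

Orientations are given as a unit quaternion [x, y, z, w].
In Python, from bench import read_state, camera, camera_params, close_job gives the robot as it stands.
- The arm moves only by the tool arm_command, never from a script. Its argument "targets" is a list of rows, each a list of 7 numbers: the closure in counts, from 0 (fully open) to 255 (shut), then the shift along the tool's x, y, z in mm, then the turn, a rotation vector about the tool's x, y, z in rad. A call has 1 to 10 rows; each row is the pose to reach, as a shift and turn from the pose commanded when the call began, along the tool's axes at that moment; what a row does not reach only later rows make up. A row lasts 1/10 s, in which the tool goes at most 50 mm and 8.59 degrees, less where a joint would pass 70% of its speed; a pose out of reach is approached as far as the arm can. A call with a gripper value outside its range is refused whole. The fingers move at their own pace and stop on an object; "newtons" is the grip in N (left out, the last holds). Time passes only in rows, so rows that repeat a pose let the fingers close. It gives the time, the measured TCP pose, the force and the opening at its end, in the units of the state.
- read_state(): the state, without advancing time (a new reading comes with each control period).
- camera(name): name is "scene" or "top" or "wrist"; returns the picture (420x560x3 uint8, red, green, blue); there is no depth.
- camera_params(name): a dict with "intrinsics" (3x3 intrinsics, pixels), "xyz" and "orientation" of the camera in the world; the wrist camera has in their place "mount" (4x4, takes a point from camera to tool coordinates, whose origin is the TCP and whose axes are the tool frame's). Camera axes: x right, y down, z forward; pixel columns grow to the right and rows downward; lengths in m; the calibration is good to about 2 mm. A picture is of the moment at which its call begins: read the wrist's pose just before it. camera_params takes no time and is no camera call.
- close_job(): hands the job in, once; it reports no verdict.
The state is a dict: "time": time; "joint_positions": joint angles; "joint_vel": joint speeds; "joint_torque": joint torques, N m; "ee_pos": TCP position; "eef_rot": TCP orientation; "ft_force": force on the tool from outside, world axes, zero at the start; "torque": the same for the moment, N m; "width": finger opening in m.
Only numpy, scipy, OpenCV 4.12 (cv2) and the standard library are available. Lean on these libraries where they do the work, as an engineer would, in place of code of your own. Each camera call takes 0.05 s, during which the arm holds its last target.

## Task

Put the loose brass hexagonal specimen block away in the wooden tray with its two brass fellows: set it flat on the tray's floor, nested in the notch between the two on the tray's open side, so that the three make a close-packed triangle with their flat faces against one another. The grey block does not belong to the set.

Things in the scene. Friction and masses are not known exactly. Their poses are not given: they have to be found in the camera images.
- loose_block: The brass block that stands outside the tray on the bench: hexagonal prism, 48 mm across flats, 55.4 across corners, 36 high, about 0.5 kg. Origin: centre of its underside; z up, x towards a corner, y square to a flat side (sides repeat every 60 degrees). A grey aluminium block of the same shape stands elsewhere on the bench and is not wanted.
- tray_block_a: One of the two loose brass blocks standing in the tray, nearer its +y end; same shape, size and axes as loose_block. The two stand side by side along the tray's y, flat face to flat face, near the tray's +x wall.
- tray_block_b: The other brass block in the tray, nearer its -y end; same shape, size and axes. The third block's place is on the tray's -x side of the two: 48 mm from both centres (41.6 mm from the line joining them), turned like them or by a multiple of 60 degrees; its two faces square to the tray's y then stay clear for fingers.
- tray: Low open wooden tray with a grey lining, fixed on the bench, 132 mm (x) by 172 mm (y), inside 120 by 160 mm; walls 6 mm thick, rim 14 mm above the bench, floor 6 mm above it. Origin: centre of its underside; x across the tray towards the wall where the two blocks stand, y along the row of two blocks, z up.
Mind the look-alikes: they are no part of the job. What is shaped like the tray_block_b but blue, pink or red is not meant.

How it is judged:
By the outcome, as a careful person would: the job done as asked, in the order asked, and still so for the second after the job is handed in, with the robot touching nothing.
It also fails if it takes over 30 s, if anything falls off the work surface, if the arm or the gripper's body presses on something with over 40 N, if the wrist force passes 120 N, or if a joint passes its speed limit or range.

## Working session

There is one attempt and no reset: what is moved stays moved. The work goes in short steps, Python scripts to look and compute and a tool call to move; the robot and the scene stay as the last step left them, time stands still between calls to the robot, and variables do not carry over. Pictures are saved under pics/ and viewed, and the job is handed in when it is done.

Besides the shell and the picture viewer there is one more tool, called after "Request:" by a JSON object that holds its "name" and its "arguments", one argument or row to a line. arm_command: Moves the arm, as the interface text tells. Its arguments: {"type":"object","properties":{"targets":{"type":"array"},"newtons":{"type":"number"}},"required":["targets"]}

```bash
mkdir -p pics; ls; python3 - <<'E'
from bench import *
import cv2
print(read_state())
for n in ["scene","top","wrist"]:
    print(n,camera_params(n))
    im=camera(n); cv2.imwrite(f"pics/{n}0.png",im[:,:,::-1])
E
```

```text
pics
{'time': 0.0, 'joint_positions': array([ 1.12241949,  0.33290749, -0.06468031,  1.46093726,  0.02158883,
        1.34993532, -0.08851315]), 'joint_vel': array([-0.00079528, -0.00186692,  0.00051917, -0.00065576,  0.00229671,
       -0.0007463 , -0.00058382]), 'joint_torque': array([ 3.56742803e-04, -6.23254180e+01,  2.49537081e-02, -3.89900243e+01,
       -6.12495071e-02,  3.96339130e-02,  1.90269106e-04]), 'ee_pos': array([ 0.25796368, -0.56884062,  0.2217336 ]), 'eef_rot': array([ 0.38334035,  0.59480728, -0.38280808,  0.59389599]), 'ft_force': array([ 0.45873202, -0.38860225,  0.67634001]), 'torque': array([-0.01792776, -0.00033185,  0.01162958]), 'width': 0.087278258174025}
scene {'intrinsics': array([[393.37415099,   0.        , 276.49012201],
       [  0.        , 393.37415099, 205.78866871],
       [  0.        ,   0.        ,   1.        ]]), 'xyz': array([ 0.30786615, -0.52473722,  0.76985521]), 'orientation': array([ 0.92200266, -0.19251715,  0.06370903, -0.32983238])}
top {'intrinsics': array([[407.44057912,   0.        , 285.45364141],
       [  0.        , 407.44057912, 213.36892364],
       [  0.        ,   0.        ,   1.        ]]), 'xyz': array([0.44865867, 0.00571969, 1.12997389]), 'orientation': array([-0.70492861,  0.70742997, -0.03801088,  0.0342587 ])}
wrist {'intrinsics': array([[289.23414995,   0.        , 277.84214248],
       [  0.        , 289.23414995, 207.7243257 ],
       [  0.        ,   0.        ,   1.        ]]), 'mount': array([[ 8.56362070e-05, -2.91376011e-01,  9.56608600e-01,
        -1.62599508e-01],
       [-5.37089227e-04, -9.56608479e-01, -2.91375926e-01,
         8.02634462e-02],
       [ 9.99999852e-01, -4.88831844e-04, -2.38415238e-04,
        -4.89520491e-04],
       [ 0.00000000e+00,  0.00000000e+00,  0.00000000e+00,
         1.00000000e+00]])}
```

View pics/scene0.png

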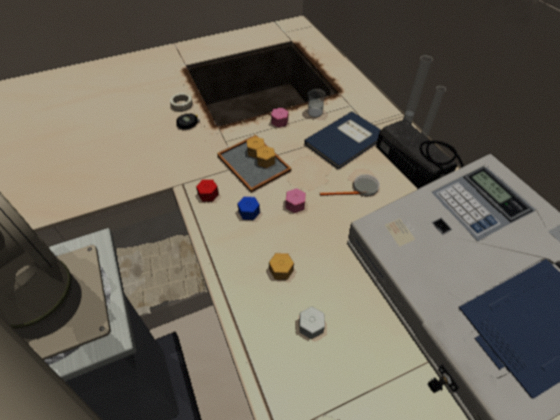

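View pics/top0.png

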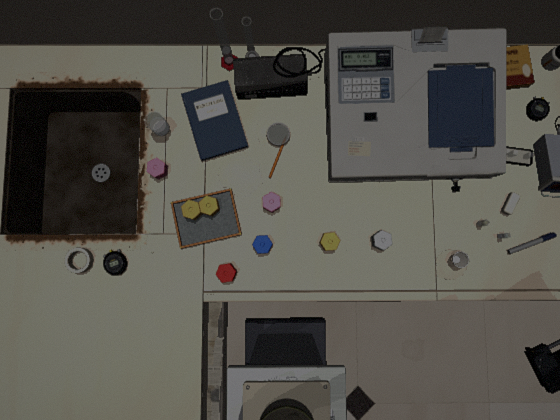

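View pics/wrist0.png

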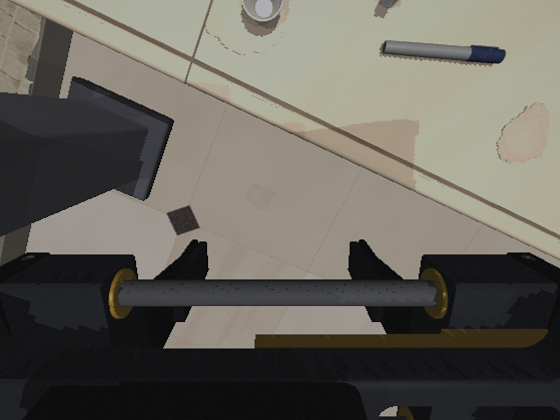

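Top picture: loose brass block near (330,241), grey one at (382,240), tray centred near (207,218) with brass blocks at (191,209) and (208,205). The scene picture agrees. Next I enlarge the crops and measure.

```bash
cat > h.py <<'E'
import numpy as np, cv2
from scipy.spatial.transform import Rotation as R
from bench import *
def cam(n,st=None):
    p=camera_params(n); K=p['intrinsics']
    if n=='wrist':
        T=np.eye(4);T[:3,:3]=R.from_quat(st['eef_rot']).as_matrix();T[:3,3]=st['ee_pos'];T=T@p['mount']
        return K,T[:3,:3],T[:3,3]
    return K,R.from_quat(p['orientation']).as_matrix(),p['xyz']
def px2w(c,u,v,z):
    K,Rm,t=c; d=Rm@np.linalg.inv(K)@np.array([u,v,1.]); return t+d*(z-t[2])/d[2]
def w2px(c,P):
    K,Rm,t=c; q=(np.atleast_2d(P)-t)@Rm; q=q@K.T; return q[:,:2]/q[:,2:]
def crop(im,x,y,w,h,s,fn):
    c=cv2.resize(im[y:y+h,x:x+w],None,fx=s,fy=s,interpolation=cv2.INTER_CUBIC); cv2.imwrite(fn,np.ascontiguousarray(c[:,:,::-1]))
E
python3 - <<'E'
from h import *
im=cv2.imread('pics/top0.png')[:,:,::-1]
g=np.clip(im.astype(float)*1.7,0,255).astype(np.uint8)
crop(g,165,180,90,75,8,'pics/c1.png'); crop(g,300,215,60,50,8,'pics/c2.png')
c=cam('top')
for n,u,v,z in [('loose',330,241,.036),('a',191,209,.042),('b',208,205,.042),('grey',382,240,.036),('tray',207,218,.01)]: print(n,px2w(c,u,v,z))
im=cv2.imread('pics/scene0.png')[:,:,::-1]
g=np.clip(im.astype(float)*1.5,0,255).astype(np.uint8)
crop(g,205,125,100,75,8,'pics/c3.png')
E
```

```text
loose [ 0.48601268 -0.11949661  0.036     ]
a [0.5729024  0.25320365 0.042     ]
b [0.58357385 0.20778724 0.042     ]
grey [ 0.48818579 -0.25920414  0.036     ]
tray [0.55143923 0.21592251 0.01      ]
```

View pics/c1.png

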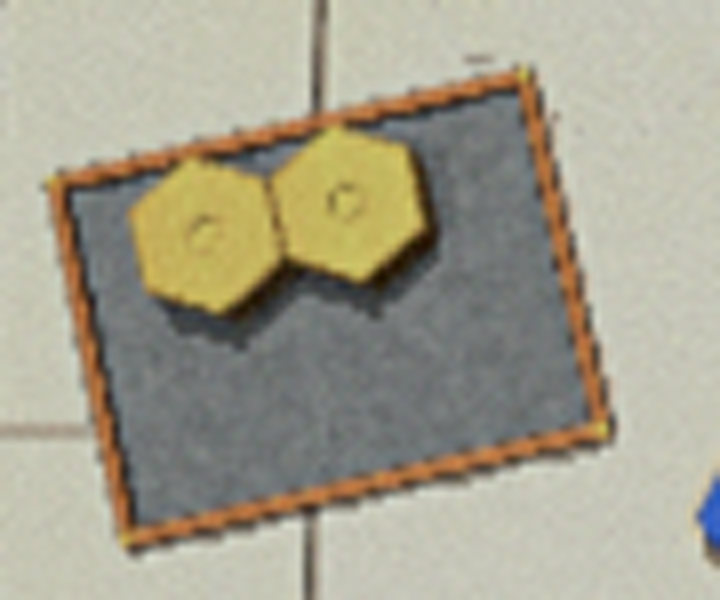

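View pics/c2.png

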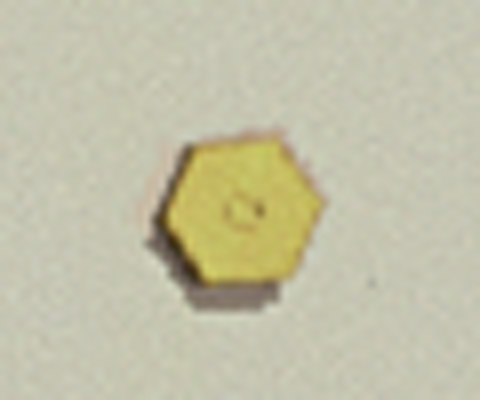

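The crops show both brass hexes nested flat to flat in the tray and the loose one clear of its neighbours. I'll fit these corners.

```bash
cat >> h.py <<'E'
def hexfit(P):
    P=np.asarray(P)[:,:2]; c=P.mean(0); d=P-c; z=(d[:,0]+1j*d[:,1]); a=np.angle((z**6/abs(z)**5).sum())/6
    return c,np.degrees(a),np.linalg.norm(d,axis=1)
E
python3 - <<'E'
from h import *
c=cam('top')
f=lambda pts,x,y,s,z:[px2w(c,x+(u+.5)/s-.5,y+(v+.5)/s-.5,z) for u,v in pts]
A=f([(195,155),(268,180),(285,260),(218,313),(147,292),(128,212)],165,180,8,.042)
B=f([(337,125),(411,150),(428,228),(362,282),(285,258),(270,178)],165,180,8,.042)
L=f([(190,148),(280,138),(323,203),(293,280),(203,283),(165,213)],300,215,8,.036)
T=np.array(f([(52,180),(525,72),(608,432),(127,545)],165,180,8,.014))
for n,P in [('a',A),('b',B),('L',L)]:
    print(n,*hexfit(P))
print('tray',T.mean(0),[np.linalg.norm(T[i]-T[i-1]) for i in range(4)])
d=(T[0]-T[1])+(T[3]-T[2]); e=(T[0]-T[3])+(T[1]-T[2]); print('y dir deg',np.degrees(np.arctan2(d[1],d[0])),'x dir',np.degrees(np.arctan2(e[1],e[0])))
st=read_state(); print(R.from_quat(st['eef_rot']).as_matrix().round(3), w2px(c,[.258,-.569,.22]))
E
```

```text
a [0.57299909 0.25476547] 11.881604137333783 [0.02754531 0.02743988 0.02766055 0.02655212 0.02737088 0.02775261]
b [0.583607   0.20733691] 11.072022560792522 [0.02697006 0.02739194 0.02796929 0.02698261 0.02798075 0.02799247]
L [ 0.48627086 -0.11911021] -25.977025105558006 [0.02726847 0.02761876 0.02722078 0.02853141 0.02762044 0.02595686]
tray [0.55156345 0.21902864 0.014     ] [np.float64(0.12870997926190123), np.float64(0.16672974410434827), np.float64(0.12819357984967228), np.float64(0.16787914680730617)]
y dir deg 102.97166033718244 x dir 13.109851454436953
[[-0.     0.911  0.413]
 [ 0.001  0.413 -0.911]
 [-1.    -0.    -0.001]] [[547.07733678 342.02165665]]
```

Hex radii come out at about 27.5 mm and the row angle at about 12.6°, which fits the stated sizes. Now I work out the move to hover over the loose block.

```bash
cat >> h.py <<'E'
def goal(p,jaw_deg,st=None):
    "shift mm and rotvec in tool axes for tool straight down at p with jaw (tool z) along jaw_deg"
    st=st or read_state(); M=R.from_quat(st['eef_rot']).as_matrix()
    a=np.radians(jaw_deg); z=np.array([np.cos(a),np.sin(a),0]); x=np.array([0,0,-1.]); y=np.cross(z,x)
    G=np.stack([x,y,z],1)
    print('t',round(st['time'],2),'pos',st['ee_pos'].round(4),'jaw',np.degrees(np.arctan2(M[1,2],M[0,2])).round(2),'w',round(st['width'],4),'F',st['ft_force'].round(1))
    print('shift mm',(M.T@(np.array(p)-st['ee_pos'])*1000).round(1),'rot',R.from_matrix(M.T@G).as_rotvec().round(4))
E
python3 -c "
from h import *
goal([.486,-.119,.16],-56)"
```

```text
t 0.15 pos [ 0.258  -0.5689  0.2219] jaw -65.6 w 0.0867 F [0.2 0.3 0.7]
shift mm [  62.3  393.5 -315.5] rot [-1.676e-01 -1.100e-03 -1.000e-04]
```

Request:
{"name": "arm_command", "arguments": {
  "targets": [
    [0, 62, 393.5, -315.5, -0.168, 0, 0],
    [0, 62, 393.5, -315.5, -0.168, 0, 0],
    [0, 62, 393.5, -315.5, -0.168, 0, 0],
    [0, 62, 393.5, -315.5, -0.168, 0, 0],
    [0, 62, 393.5, -315.5, -0.168, 0, 0],
    [0, 62, 393.5, -315.5, -0.168, 0, 0],
    [0, 62, 393.5, -315.5, -0.168, 0, 0],
    [0, 62, 393.5, -315.5, -0.168, 0, 0],
    [0, 62, 393.5, -315.5, -0.168, 0, 0],
    [0, 62, 393.5, -315.5, -0.168, 0, 0]
  ]
}}

```text
time: 1.15
ee_pos: [0.483, -0.1248, 0.1614]
eef_rot: [0.332, 0.624, -0.332, 0.625]
ft_force: [0.4, 0.0, 0.7]
width: 0.0871
```

```bash
python3 -c "
from h import *
goal([.486,-.119,.16],-56)"
```

```text
t 1.15 pos [ 0.483  -0.1248  0.1614] jaw -55.99 w 0.0871 F [0.4 0.  0.7]
shift mm [ 1.4  5.7 -3.1] rot [ 0.0001  0.0005 -0.    ]
```

Request:
{"name": "arm_command", "arguments": {
  "targets": [
    [0, 0, 5, -3, 0, 0, 0],
    [0, 0, 5, -3, 0, 0, 0]
  ]
}}

```text
time: 1.35
ee_pos: [0.4853, -0.1197, 0.1613]
eef_rot: [0.331, 0.625, -0.331, 0.625]
ft_force: [0.3, -0.4, -0.6]
width: 0.0869
```

```bash
python3 - <<'E'
from h import *
goal([.486,-.119,.16],-56)
st=read_state(); im=camera('wrist'); cv2.imwrite('pics/w1.png',im[:,:,::-1])
np.savez('w1.npz',**st)
c=cam('wrist',st); p=w2px(c,[.486,-.119,.036])[0]; print(p)
x,y=int(p[0])-60,int(p[1])-50
print(x,y); crop(im,x,y,120,100,6,'pics/w1c.png')
E
```

```text
t 1.35 pos [ 0.4853 -0.1197  0.1613] jaw -55.77 w 0.0869 F [ 0.3 -0.4 -0.6]
shift mm [ 1.3  1.  -0.2] rot [ 0.0039 -0.0006  0.0002]
[278.28334532 199.99109555]
218 149
```

View pics/w1.png

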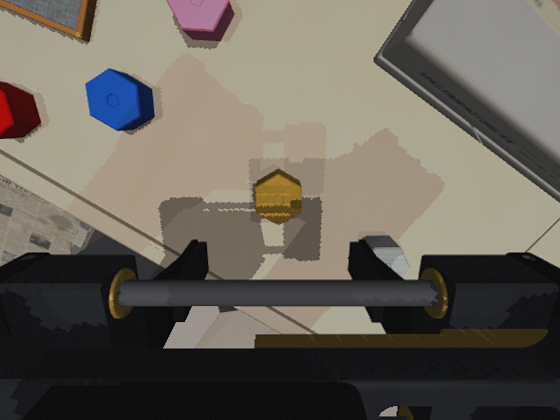

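View pics/w1c.png

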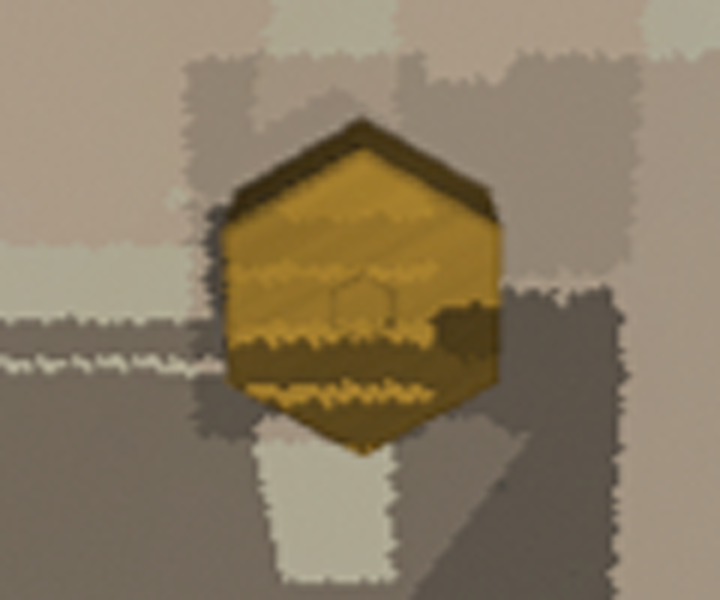

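The wrist view shows the block between the jaws at about (278,199), its flats square to the jaw direction. I fit its corners in the crop.

```bash
python3 - <<'E'
from h import *
st=dict(np.load('w1.npz')); st={k:(v if v.ndim else float(v)) for k,v in st.items()}
c=cam('wrist',st)
P=[px2w(c,218+(u+.5)/6-.5,149+(v+.5)/6-.5,.036) for u,v in [(366,148),(499,225),(499,382),(364,455),(229,382),(226,225)]]
ce,a,r=hexfit(P);print(ce,a,r)
goal([ce[0],ce[1],.006],a+(-30))
E
```

```text
[ 0.4864845  -0.11859303] -25.81855354422695 [0.02721234 0.02687235 0.02735914 0.02745409 0.02730407 0.02726516]
t 1.4 pos [ 0.4848 -0.1216  0.1613] jaw -55.94 w 0.0869 F [-0.3 -0.6 -0. ]
shift mm [155.3   3.2  -1.5] rot [-0.0021 -0.0002  0.0006]
```

Request:
{"name": "arm_command", "arguments": {
  "targets": [
    [0, 40, 2, 0, 0, 0, 0],
    [0, 80, 2, 0, 0, 0, 0],
    [0, 115, 2, 0, 0, 0, 0],
    [0, 140, 2, 0, 0, 0, 0],
    [0, 154, 2, 0, 0, 0, 0],
    [0, 154, 2, 0, 0, 0, 0]
  ]
}}

```text
time: 2.0
ee_pos: [0.4852, -0.1213, 0.0062]
eef_rot: [0.332, 0.625, -0.333, 0.623]
ft_force: [0.0, 0.7, 0.7]
width: 0.0869
```

```bash
python3 - <<'E'
from h import *
goal([.4865,-.1188,.006],-55.8)
E
```

```text
t 2.0 pos [ 0.4852 -0.1213  0.0062] jaw -56.09 w 0.0869 F [0.  0.7 0.7]
shift mm [ 0.2  2.5 -1.4] rot [-0.0051 -0.0019  0.0022]
```

Request:
{"name": "arm_command", "arguments": {
  "targets": [
    [255, 0, 1, 0, 0, 0, 0],
    [255, 0, 1, 0, 0, 0, 0],
    [255, 0, 1, 0, 0, 0, 0],
    [255, 0, 1, 0, 0, 0, 0],
    [255, 0, 1, 0, 0, 0, 0],
    [255, 0, 1, 0, 0, 0, 0],
    [255, 0, 1, 0, 0, 0, 0],
    [255, 0, 1, 0, 0, 0, 0]
  ],
  "newtons": 30
}}

```text
time: 2.8
ee_pos: [0.4875, -0.1193, 0.0078]
eef_rot: [0.332, 0.625, -0.332, 0.624]
ft_force: [-3.0, 2.4, 5.3]
width: 0.0479
```

Holding, width 47.9 mm. I'll lift straight up.

Request:
{"name": "arm_command", "arguments": {
  "targets": [
    [255, -20, 0, 0, 0, 0, 0],
    [255, -60, 0, 0, 0, 0, 0],
    [255, -95, 0, 0, 0, 0, 0],
    [255, -95, 0, 0, 0, 0, 0]
  ]
}}

```text
time: 3.2
ee_pos: [0.49, -0.1202, 0.1065]
eef_rot: [0.332, 0.622, -0.332, 0.627]
ft_force: [1.6, -0.2, -6.2]
width: 0.0479
```

```bash
python3 - <<'E'
from h import *
a=np.radians(12.6); t=np.array([.5377,.2220])-.02*np.array([np.cos(a),np.sin(a)]); print(t)
goal([t[0],t[1],.1],-77.4)
E
```

```text
[0.51818166 0.21763714]
t 3.2 pos [ 0.49   -0.1202  0.1065] jaw -55.98 w 0.0479 F [ 1.6 -0.2 -6.2]
shift mm [   5.9  212.3 -264.3] rot [ 0.3738  0.0046 -0.005 ]
```

Request:
{"name": "arm_command", "arguments": {
  "targets": [
    [255, 0, 212, -264, 0.373, 0, 0],
    [255, 0, 212, -264, 0.373, 0, 0],
    [255, 0, 212, -264, 0.373, 0, 0],
    [255, 0, 212, -264, 0.373, 0, 0],
    [255, 0, 212, -264, 0.373, 0, 0],
    [255, 0, 212, -264, 0.373, 0, 0],
    [255, 0, 212, -264, 0.373, 0, 0],
    [255, 0, 212, -264, 0.373, 0, 0],
    [255, 0, 212, -264, 0.373, 0, 0],
    [255, 0, 212, -264, 0.373, 0, 0]
  ]
}}

```text
time: 4.2
ee_pos: [0.515, 0.2163, 0.101]
eef_rot: [0.441, 0.552, -0.443, 0.552]
ft_force: [0.5, -0.7, -4.2]
width: 0.0478
```

```bash
python3 - <<'E'
from h import *
goal([.5182,.2176,.1],-77.4)
st=read_state(); im=camera('wrist'); cv2.imwrite('pics/w2.png',im[:,:,::-1])
np.savez('w2.npz',**st)
crop(im,190,80,180,140,4,'pics/w2c.png')
im=camera('top'); cv2.imwrite('pics/top2.png',im[:,:,::-1]);
g=np.clip(im.astype(float)*1.7,0,255).astype(np.uint8)
crop(g,165,180,90,75,8,'pics/c4.png')
E
```

```text
t 4.2 pos [0.515  0.2163 0.101 ] jaw -77.41 w 0.0478 F [ 0.5 -0.7 -4.2]
shift mm [ 1.   3.4 -0.6] rot [-0.0001  0.0011  0.0023]
```

View pics/w2.png

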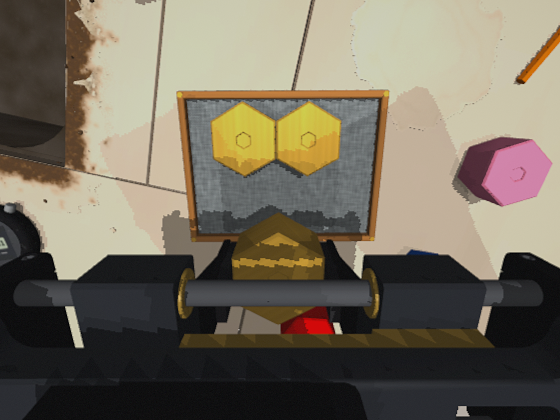

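View pics/w2c.png

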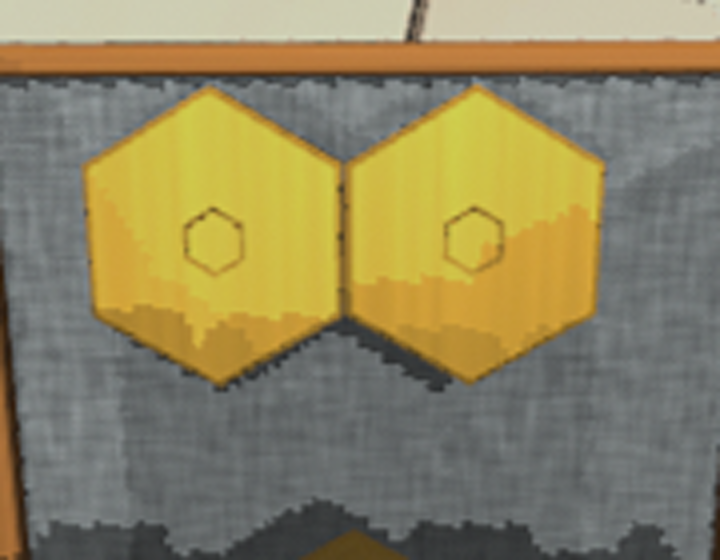

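Wrist view: the tray blocks are at about (243,140) and (308,140), square to the image and centred on the jaws. The held block is at (278,265). I enlarge the held block and fit all three in the tool frame.

```bash
python3 - <<'E'
from h import *
im=cv2.imread('pics/w2.png')[:,:,::-1]
crop(np.clip(im.astype(float)*1.6,0,255).astype(np.uint8),215,195,130,140,5,'pics/w2d.png')
st=dict(np.load('w2.npz')); c=cam('wrist',st)
M=R.from_quat(st['eef_rot']).as_matrix()
for n,p in [('a',[(209,86),(343,163),(343,315),(219,385),(94,317),(84,165)]),('b',[(476,86),(605,163),(596,315),(471,383),(345,315),(347,163)])]:
    P=np.array([px2w(c,190+(u+.5)/4-.5,80+(v+.5)/4-.5,.042) for u,v in p])
    q=(P-st['ee_pos'])@M
    print(n,hexfit(P),'tool yz',q.mean(0)*1000)
E
```

```text
a (array([0.57328797, 0.2560583 ]), np.float64(12.754460243894046), array([0.02725557, 0.02766568, 0.02744843, 0.02715807, 0.02746526,
       0.02726806])) tool yz [ 58.8362749   65.65059686 -26.16389457]
b (array([0.58394247, 0.20909506]), np.float64(12.749797548420212), array([0.02707471, 0.02744799, 0.02752953, 0.02695942, 0.02770378,
       0.02731144])) tool yz [58.88921645 65.80900161 21.9924784 ]
```

View pics/w2d.png

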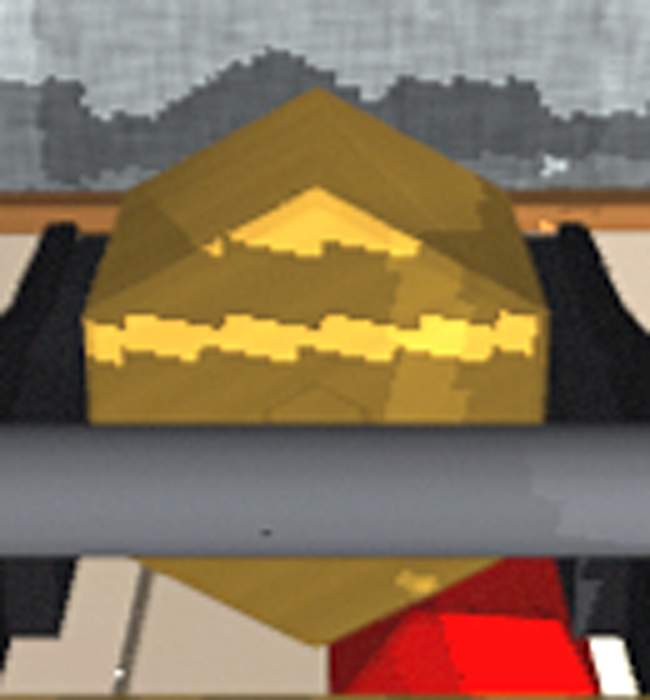

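View pics/c4.png

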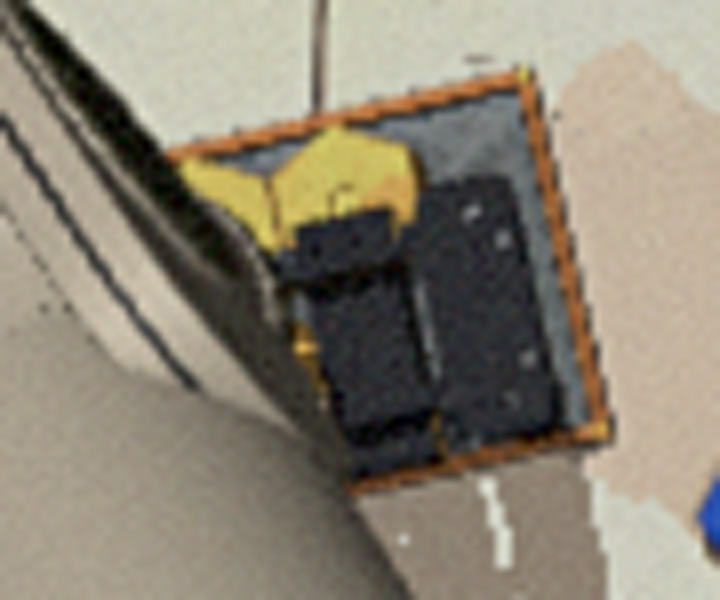

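```bash
python3 - <<'E'
from h import *
p=camera_params('wrist');K=p['intrinsics'];m=p['mount']
def f(u,v,X):
    u=215+(u+.5)/5-.5; v=195+(v+.5)/5-.5
    d=m[:3,:3]@np.linalg.inv(K)@[u,v,1]; t=m[:3,3]; return (t+d*(X-t[0])/d[0])*1000
for n,u,v,X in [('front',316,186,-.0293),('lf',84,318,-.0293),('rf',548,312,-.0293),('back',316,647,-.0293),('botfront',318,88,.0067),('botlf',122,195,.0067),('botrf',512,190,.0067)]: print(n,f(u,v,X).round(1))
E
```

```text
front [-29.3  27.1  -0.5]
lf [-29.3  12.7 -24.1]
rf [-29.3  13.4  23.1]
back [-29.3 -27.2  -0.5]
botfront [ 6.7 25.7 -0.3]
botlf [  6.7  11.6 -24.9]
botrf [ 6.7 12.2 24.1]
```

Measured relative to the tool: the notch centre is at y≈24.2, z≈-2.1 mm and the held block at about (-0.5,-0.5) mm. I'll lower to 6 mm short of the nest and just above the floor, then look.

Request:
{"name": "arm_command", "arguments": {
  "targets": [
    [255, 0, 18.5, -1.6, 0, 0, 0],
    [255, 30, 18.5, -1.6, 0, 0, 0],
    [255, 60, 18.5, -1.6, 0, 0, 0],
    [255, 75, 18.5, -1.6, 0, 0, 0],
    [255, 83, 18.5, -1.6, 0, 0, 0],
    [255, 83, 18.5, -1.6, 0, 0, 0],
    [255, 83, 18.5, -1.6, 0, 0, 0]
  ]
}}

```text
time: 5.0
ee_pos: [0.534, 0.2236, 0.0207]
eef_rot: [0.442, 0.552, -0.441, 0.552]
ft_force: [0.1, 0.4, -4.4]
width: 0.0478
```

```bash
python3 - <<'E'
from h import *
goal([.5377,.222,.0127],-77.3)
st=read_state(); im=camera('wrist'); cv2.imwrite('pics/w3.png',im[:,:,::-1])
np.savez('w3.npz',**st)
crop(np.clip(im.astype(float)*1.5,0,255).astype(np.uint8),180,190,195,145,4,'pics/w3c.png')
im=camera('scene'); crop(np.clip(im.astype(float)*1.5,0,255).astype(np.uint8),205,115,100,75,8,'pics/s3.png')
E
```

```text
t 5.0 pos [0.534  0.2236 0.0207] jaw -77.37 w 0.0478 F [ 0.1  0.4 -4.4]
shift mm [8.  3.3 2.4] rot [-0.0012 -0.0002 -0.0016]
```

View pics/w3c.png

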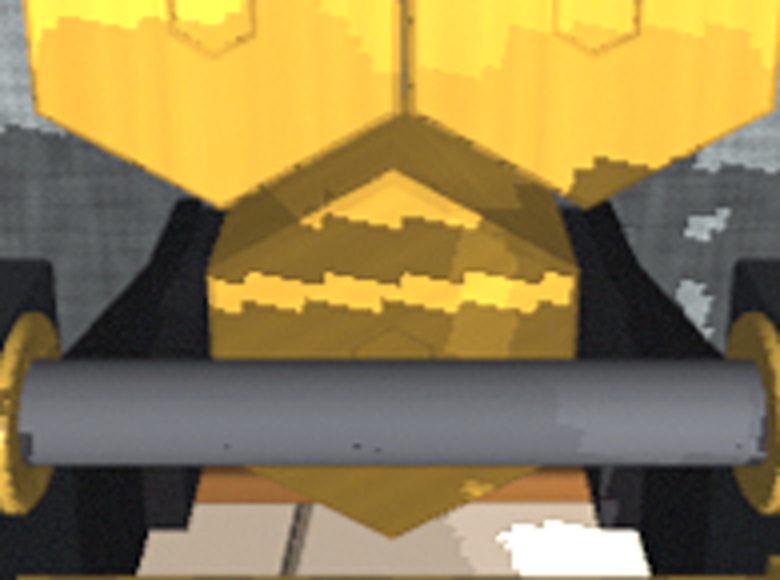

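View pics/s3.png

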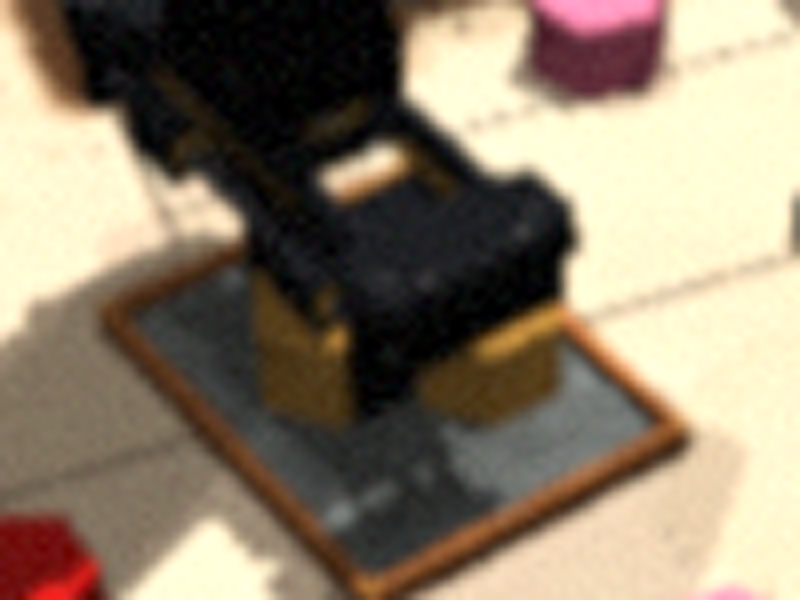

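Now the held block's front edge is at (393,170) in the crop and the notch line is at x=406, so the notch lies a little to +z. I measure in the tool frame.

```bash
cat >> h.py <<'E'
def tf(u,v,X,x0,y0,s):
    p=camera_params('wrist');K=p['intrinsics'];m=p['mount']
    u=x0+(u+.5)/s-.5; v=y0+(v+.5)/s-.5
    d=m[:3,:3]@np.linalg.inv(K)@[u,v,1]; t=m[:3,3]; return ((t+d*(X-t[0])/d[0])*1000).round(1)
E
python3 - <<'E'
from h import *
f=lambda u,v,X: tf(u,v,X,180,190,4)
for X in (-.0213,-.024): print('X',X,'a',f(221,208,X),'notch',f(406,110,X),'b',f(581,208,X))
for n,u,v,X in [('front',393,170,-.0293),('lf',208,268,-.0293),('rf',579,268,-.0293),('back',393,537,-.0293)]: print(n,f(u,v,X).round(1))
E
```

```text
X -0.0213 a [-21.3  18.4 -23.3] notch [-21.3  32.1   1.2] b [-21.3  18.3  24.4]
X -0.024 a [-24.   19.5 -22.8] notch [-24.   33.    1.2] b [-24.   19.5  23.9]
front [-29.3  27.   -0.5]
lf [-29.3  13.6 -24. ]
rf [-29.3  13.6  23.1]
back [-29.3 -27.1  -0.5]
```

Request:
{"name": "arm_command", "arguments": {
  "targets": [
    [255, 0, 1, 1.4, 0, 0, 0],
    [255, 2, 2, 1.4, 0, 0, 0],
    [255, 4, 2, 1.4, 0, 0, 0],
    [255, 5, 2, 1.4, 0, 0, 0],
    [255, 5, 2, 1.4, 0, 0, 0]
  ]
}}

```text
time: 5.6
ee_pos: [0.5353, 0.2225, 0.0142]
eef_rot: [0.442, 0.552, -0.442, 0.552]
ft_force: [-0.3, -0.3, -4.8]
width: 0.0476
```

```bash
python3 - <<'E'
from h import *
goal([.5377,.222,.0127],-77.3)
im=camera('wrist'); cv2.imwrite('pics/w4.png',im[:,:,::-1])
crop(np.clip(im.astype(float)*1.5,0,255).astype(np.uint8),180,190,195,145,4,'pics/w4c.png')
E
```

```text
t 5.6 pos [0.5353 0.2225 0.0142] jaw -77.34 w 0.0476 F [-0.3 -0.3 -4.8]
shift mm [1.5 2.3 1. ] rot [-0.0008  0.0001  0.0005]
```

View pics/w4c.png

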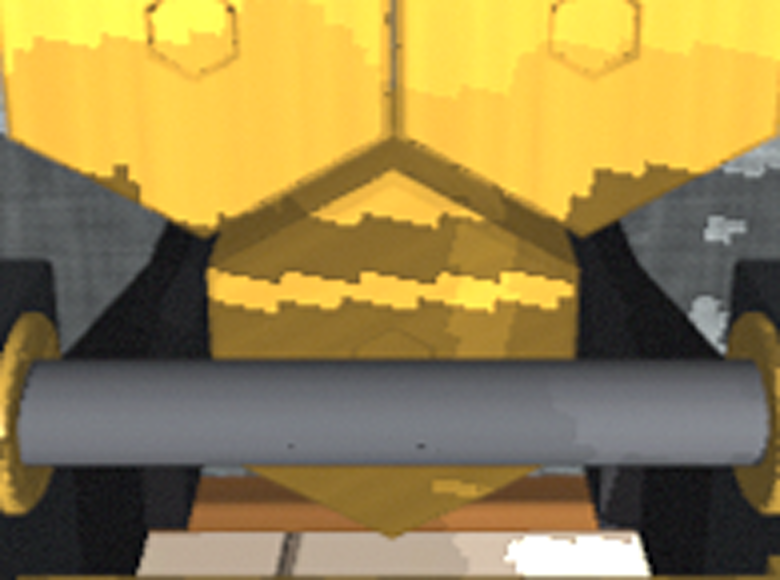

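Centred now, with a gap of about 3.5–4 mm and the tops nearly level. I'll lower gently until the floor carries the block.

Request:
{"name": "arm_command", "arguments": {
  "targets": [
    [255, 0.5, 0, 0, 0, 0, 0],
    [255, 1, 0, 0, 0, 0, 0],
    [255, 1, 0, 0, 0, 0, 0]
  ]
}}

```text
time: 5.95
ee_pos: [0.5355, 0.2226, 0.0138]
eef_rot: [0.442, 0.552, -0.442, 0.552]
ft_force: [-1.7, -1.3, -0.8]
width: 0.0478
```

```bash
python3 - <<'E'
from h import *
f=lambda u,v,X: tf(u,v,X,180,190,4)
for X in (-.0273,-.0285): print('X',X,'a',f(210,237,X),'notch',f(395,137,X),'b',f(577,237,X))
for n,u,v,X in [('front',393,170,-.028),('lf',208,268,-.028),('rf',579,268,-.028)]: print(n,f(u,v,X).round(1))
E
```

```text
X -0.0273 a [-27.3  17.  -23.9] notch [-27.3  30.6  -0.2] b [-27.3  17.   23. ]
X -0.0285 a [-28.5  17.5 -23.7] notch [-28.5  31.   -0.2] b [-28.5  17.5  22.8]
front [-28.   26.4  -0.5]
lf [-28.   13.  -24.2]
rf [-28.   12.9  23.4]
```

The floor is now taking the block's weight. I slide towards the notch.

Request:
{"name": "arm_command", "arguments": {
  "targets": [
    [255, 0, 1.5, 0.1, 0, 0, 0],
    [255, 0, 3, 0.1, 0, 0, 0],
    [255, 0, 3.5, 0.1, 0, 0, 0],
    [255, 0, 3.5, 0.1, 0, 0, 0]
  ]
}}

```text
time: 6.35
ee_pos: [0.5385, 0.2233, 0.0138]
eef_rot: [0.442, 0.552, -0.442, 0.552]
ft_force: [-4.7, -1.2, 4.0]
width: 0.0478
```

```bash
python3 - <<'E'
from h import *
goal([.5377,.222,.0127],-77.3)
im=camera('wrist'); cv2.imwrite('pics/w5.png',im[:,:,::-1])
crop(np.clip(im.astype(float)*1.7,0,255).astype(np.uint8),215,205,125,75,6,'pics/w5c.png')
E
```

```text
t 6.35 pos [0.5385 0.2233 0.0138] jaw -77.34 w 0.0478 F [-4.7 -1.2  4. ]
shift mm [ 1.1 -1.1  1.1] rot [-0.0006  0.0002  0.0008]
```

View pics/w5c.png

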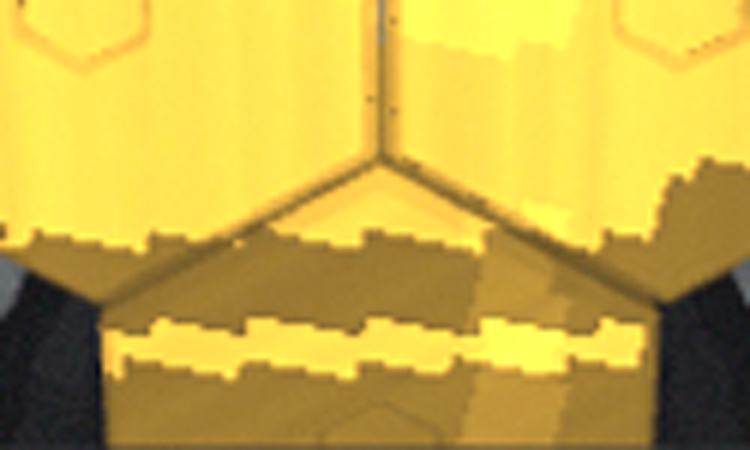

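The block is almost seated and only a hairline remains along the faces. A slight push with force monitoring.

Request:
{"name": "arm_command", "arguments": {
  "targets": [
    [255, 0, 0.5, 0, 0, 0, 0],
    [255, 0, 1, 0, 0, 0, 0],
    [255, 0, 1, 0, 0, 0, 0]
  ]
}}

```text
time: 6.7
ee_pos: [0.5394, 0.2235, 0.0138]
eef_rot: [0.441, 0.552, -0.442, 0.552]
ft_force: [-6.1, -1.2, 3.1]
width: 0.048
```

```bash
python3 - <<'E'
from h import *
goal([.5377,.222,.0127],-77.3)
im=camera('wrist'); cv2.imwrite('pics/w6.png',im[:,:,::-1])
crop(np.clip(im.astype(float)*1.7,0,255).astype(np.uint8),215,205,125,75,6,'pics/w6c.png')
E
```

```text
t 6.7 pos [0.5394 0.2235 0.0138] jaw -77.33 w 0.048 F [-6.1 -1.2  3.1]
shift mm [ 1.1 -2.   1.1] rot [-0.0005  0.0002  0.0009]
```

View pics/w6c.png

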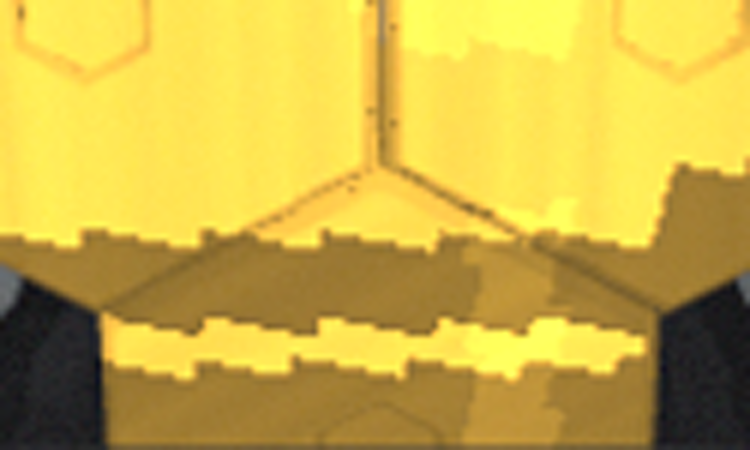

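Left face is shut, with a hair (about 0.3 mm) left on the right. I nudge +z by 0.3 mm, then open.

Request:
{"name": "arm_command", "arguments": {
  "targets": [
    [255, 0, 0.3, 0.3, 0, 0, 0],
    [255, 0, 0.3, 0.3, 0, 0, 0],
    [30, 0, 0.3, 0.3, 0, 0, 0],
    [30, 0, 0.3, 0.3, 0, 0, 0],
    [30, 0, 0.3, 0.3, 0, 0, 0],
    [30, 0, 0.3, 0.3, 0, 0, 0],
    [30, 0, 0.3, 0.3, 0, 0, 0]
  ]
}}

```text
time: 7.45
ee_pos: [0.5404, 0.2232, 0.0136]
eef_rot: [0.442, 0.552, -0.442, 0.552]
ft_force: [0.6, -0.6, 0.6]
width: 0.0744
```

```bash
python3 - <<'E'
from h import *
goal([.5377,.222,.1],-77.3)
im=camera('wrist'); cv2.imwrite('pics/w7.png',im[:,:,::-1])
crop(np.clip(im.astype(float)*1.7,0,255).astype(np.uint8),215,205,125,75,6,'pics/w7c.png')
E
```

```text
t 7.45 pos [0.5404 0.2232 0.0136] jaw -77.36 w 0.0744 F [ 0.6 -0.6  0.6]
shift mm [-86.4  -2.9   0.5] rot [-0.001   0.     -0.0003]
```

View pics/w7c.png

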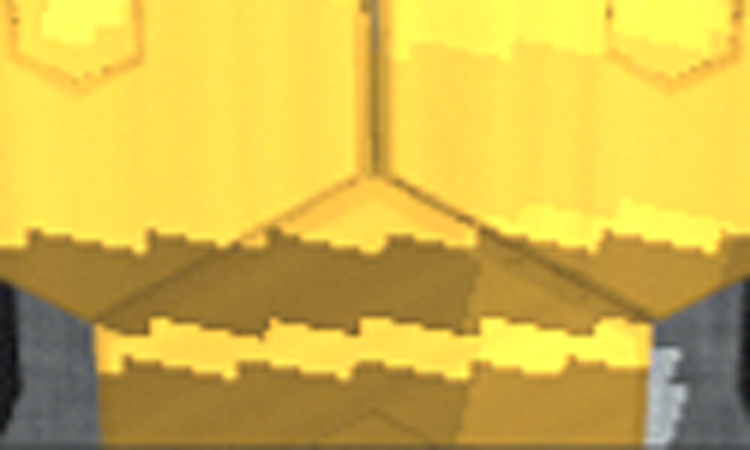

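View pics/w7.png

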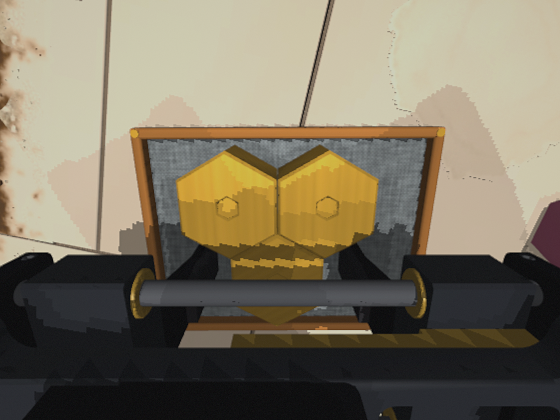

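Released; the block stays nested. I retreat straight up and re-measure.

Request:
{"name": "arm_command", "arguments": {
  "targets": [
    [30, -15, 0, 0, 0, 0, 0],
    [30, -50, 0, 0, 0, 0, 0],
    [30, -90, 0, 0, 0, 0, 0],
    [30, -130, -20, 0, 0, 0, 0],
    [30, -130, -20, 0, 0, 0, 0],
    [30, -130, -20, 0, 0, 0, 0]
  ]
}}

```text
time: 8.1
ee_pos: [0.5212, 0.219, 0.1455]
eef_rot: [0.443, 0.551, -0.441, 0.553]
ft_force: [-0.6, -1.2, -0.8]
width: 0.0768
```

```bash
python3 - <<'E'
from h import *
goal([.5377,.222,.1],-77.3)
st=read_state(); im=camera('wrist'); cv2.imwrite('pics/w8.png',im[:,:,::-1]); np.savez('w8.npz',**st)
c=cam('wrist',st); p=w2px(c,[.565,.228,.042])[0];print(p)
x,y=int(p[0])-70,int(p[1])-55;print(x,y)
crop(np.clip(im.astype(float)*1.3,0,255).astype(np.uint8),x,y,140,110,5,'pics/w8c.png')
E
```

```text
t 8.1 pos [0.5212 0.219  0.1455] jaw -77.34 w 0.0768 F [-0.6 -1.2 -0.8]
shift mm [45.5 16.6  0.6] rot [-0.0008  0.0005 -0.0031]
[279.2128506  160.44949107]
209 105
```

View pics/w8c.png

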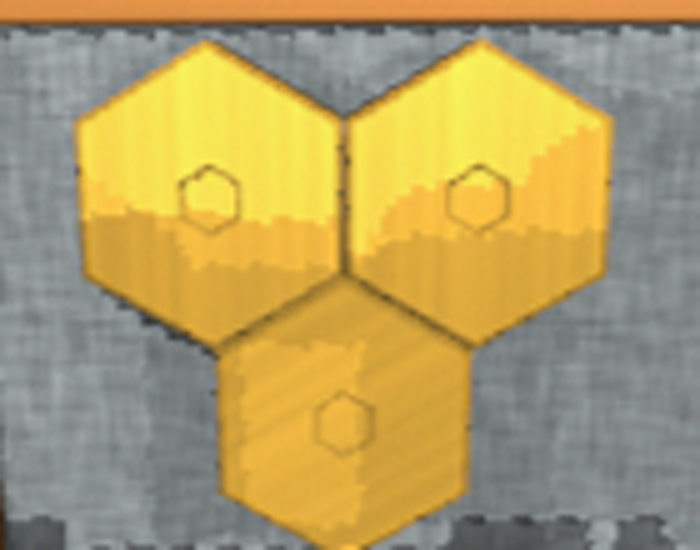

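All three sit close-packed, with only hairline joints. A quick numeric check of centres and corners before handing in.

```bash
python3 - <<'E'
from h import *
st=dict(np.load('w8.npz')); c=cam('wrist',st)
f=lambda p:np.array([px2w(c,209+(u+.5)/5-.5,105+(v+.5)/5-.5,.042) for u,v in p])
H=[f(p) for p in ([(206,40),(342,120),(342,272),(219,350),(86,274),(77,121)],[(483,40),(612,120),(604,274),(472,347),(347,272),(347,120)],[(344,276),(471,349),(467,491),(344,560),(222,491),(219,352)])]
C=[]
for P in H: ce,a,r=hexfit(P); print(ce.round(4),round(a,2),r.round(4)); C.append(ce)
E_=f([(210,199),(479,199),(344,424)])[:,:2]
for C in (C,E_): print([round(1000*np.linalg.norm(C[i]-C[j]),1) for i,j in((0,1),(0,2),(1,2))])
im=camera('top'); crop(np.clip(im.astype(float)*1.6,0,255).astype(np.uint8),165,180,90,75,8,'pics/c9.png')
E
```

```text
[0.5736 0.256 ] 13.13 [0.0272 0.0271 0.0269 0.0276 0.0271 0.0272]
[0.5842 0.2093] 12.31 [0.027  0.0272 0.0272 0.0272 0.027  0.0271]
[0.5385 0.2237] 12.75 [0.0274 0.0273 0.0271 0.0275 0.0271 0.0269]
[np.float64(47.9), np.float64(47.7), np.float64(47.9)]
[np.float64(48.5), np.float64(48.1), np.float64(48.2)]
```

```bash
python3 -c "
from bench import *
s=read_state();print(s['time'],s['ft_force']);print(close_job())"
```

```text
8.2 [-0.16297059 -0.99783342  0.32365257]
the job is handed in; nothing more can be done
None
```

The loose brass block now sits in the tray's notch between its two fellows, and I handed the job in at 8.2 s with the gripper open and clear of everything.

I gripped it at 47.9 mm opening and carried it above the other blocks. It came down on the tray floor about 4 mm short of the notch. Then I slid it in with about 6 N of side force, released it and lifted straight up.

**Last checks:**
- **Spacing:** in the final wrist picture the three centres are 47.7–48.5 mm apart, against 48 mm wanted.
- **Turn:** the block lies at 12.75°, between its fellows at 13.1° and 12.3°, so they agree within about 0.5°.
- **Joints:** only hairlines show between the faces. The one between the two tray blocks was there before I started; it may have widened slightly while I pushed.
- **Scale:** the corner fits read the blocks about 2% small, so the true spacing could be up to about 1 mm larger than those figures.
- **Flatness:** I did not measure this directly. The floor took the block's weight as I lowered it, and its top shows the same size in the picture as the other two.

The grey and coloured blocks were not touched.

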